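# Hang the multimeter on the free peg of the tool rack

## Robot

A 7-joint arm with a two-finger parallel gripper is mounted at the origin on the work surface. World frame = base frame: x ahead of the robot, y to its left, z up, the work surface at z = 0. Lengths are in m, angles in rad, forces in N, time in s.
With the tool pointing down it reaches from about 0.4 to 0.875 m from the base axis. Payload 19.3 kg.
Tool frame: the origin (TCP) lies between the finger pads; the fingertips stand bot.tcp_to_tips ahead of it and the grasp point (between the pads) is the TCP (bot.tcp_to_tips is the distance from the TCP to the fingertips, in m); z points along the fingers, y is the line along which they close (so a half turn about z gives the same grasp; the last joint's range is limited). The gripper opens to 85 mm and grips with 20 to 120 N. Pads are 22 mm wide; open, the fingers measure 114 mm over their backs; the gripper's body (76 mm by 85 mm) begins 54 mm behind the grasp point. The pads swing forward as they close: fully open they stand 13 mm farther back than shut.
Start: joints at [1.035, 0.521, -0.036, 1.599, 0.021, 1.021, -0.113], TCP at [0.281, -0.558, 0.25] pointing down, gripper open.
Joint ranges: [-2.91, 2.91], [-0.3, 2.13], [-1.5, 1.42], [0.17, 2.43], [-1.26, 4.41], [0.16, 1.93], [-2.52, 2.52]. Speed limits (rad/s): [1.89, 1.89, 2.39, 2.39, 3.01, 3.01, 3.01].

## Interface

Orientations are given as [roll, pitch, yaw] about the fixed x, y, z axes, in that order (R = Rz(yaw) Ry(pitch) Rx(roll)).
In Python, from workcell import telemetry, grab_frame, bot gives the robot as it stands. The module is installed in compiled form; this text tells all that it offers.
- The arm moves only by the shell command python3 -m crank 'ROWS' [FORCE]. ROWS is text: rows parted by semicolons, each of 7 numbers parted by spaces: the finger opening in m, from 0 to 0.0854, then the shift along the tool's x, y, z in m, then the turn, a rotation vector about the tool's x, y, z in degrees. A call has exactly 8 rows; each row shifts and turns the commanded pose from where the row before left it, along the tool's axes as they then stand; what a row does not reach is not made up. A row lasts 1/12 s, in which the tool goes at most 41.7 mm and 7.16 degrees, less where a joint would pass 70% of its speed; a pose out of reach is approached as far as the arm can. A call with a gripper value outside its range is refused whole. The fingers move at their own pace and stop on an object; FORCE is the grip in N (left out, the last holds). Time passes only in rows, so rows that do not move let the fingers close, or fill a call up. It gives the time, the measured TCP pose, the force, the opening and the grip force at its end, in the units of the state.
- telemetry.observe(): the state, without advancing time (a new reading comes with each control period).
- grab_frame(name): name is "scene" or "top"; returns a dict with "pixels" (400x640x3 uint8, red, green, blue), "depth" (400x640 float32, m along the optical axis (not along the pixel's ray), 0 where there is no reading), "vertical_fov" (degrees; the focal length in pixels is half the picture's height over the tangent of half this angle, whatever the lens; pixels are square), "cx", "cy" (the principal point, pixels), "distortion" ([k1, k2, p1, p2, k3] as OpenCV has them; the pictures are not rectified), "R" (3x3) and "t" (3): a world point X has camera coordinates R X + t. Camera axes: x right, y down, z forward; pixel columns grow to the right and rows downward; lengths in m; the calibration is good to about 2 mm. A picture is of the moment at which its call begins.
- bot.job_done(): hands the job in; it is judged then, once.
The state is a dict: "clock": time; "qpos": joint angles; "qd": joint speeds; "joint_efforts": joint torques, N m; "position": TCP position; "tool_rot": TCP orientation; "force": force on the tool from outside, world axes, zero at the start; "moment": the same for the moment, N m; "grip_width": finger opening in m; "finger_force": force on a finger pad.
Only numpy, scipy, OpenCV 4.12 (cv2) and the standard library are available. Lean on these libraries where they do the work, as an engineer would, in place of code of your own. Each camera call takes 0.05 s, during which the arm holds its last target. There are 200 camera calls.

## Task

Put the multimeter away: hang it by the eye in its top on the one free peg of the tool rack, display facing out, then slide it back along the peg until its back is flat against the rack's panel, and leave it hanging still. Do not let the meter topple or fall, and leave the two hung spanners, the tin on the rack's foot and the tester on the bench in their places.

Things in the scene. Friction and masses are not known exactly. Their poses are not given: they have to be found in the camera images.
- rack: Fixed tool rack on the robot's left, facing about -y. Origin on the bench below the panel's front face, mid-width; rack -x is out of the panel, y along it. White panel 350 wide, 6 thick, from 50 to 245 high, front at x = 0; two 22 mm posts behind. Foot plate 10 thick, x -90 to +35. Three level pegs at y = -105, 0, 105, 215 high; a spanner hangs on two, which peg is free changes.
- peg1_root (a point): Axis of peg 1 (rack y = -105 mm) where it leaves the panel's front face; axes as the rack's. Round steel peg 6 in diameter, running level along -x, 75 long plus a ball end 10 in diameter (reach 80 in all).
- peg2_root (a point): Axis of peg 2 (rack y = 0 mm) where it leaves the panel's front face; axes as the rack's. Round steel peg 6 in diameter, running level along -x, 75 long plus a ball end 10 in diameter (reach 80 in all).
- peg3_root (a point): Axis of peg 3 (rack y = 105 mm) where it leaves the panel's front face; axes as the rack's. Round steel peg 6 in diameter, running level along -x, 75 long plus a ball end 10 in diameter (reach 80 in all).
- meter: Multimeter, about 250 g, grey with black front, standing upright on its end. Body 60 wide (y), 42 thick (x), 120 tall, hanging eye on top; origin at the centre of its underside. Front is -x: display near the top, round knob (32 across, 6 proud) 52 up; at the start it faces the robot (world -x) within 45 degrees. Grip the flat sides across the 60 mm width from above, beside the eye.
- meter_eye (a point): Centre of the hanging eye, 134 above the underside, mid-width and mid-thickness; axes as the meter's. Ring 30 outer diameter, 18 bore, 8 thick, bore axis along x. Hung on a peg, this point rests 6 mm below the peg's axis; with the meter's back flat on the panel it is 21 mm in front of the panel and the front face 42 mm.
- meter_screen (a point): Point on the meter's front face at the middle of its display, 21 mm in front of the centre plane and 95 mm above the underside; axes as the meter's.
- spanner_long: Steel combination spanner hanging loose by its ring on a peg, origin at the ring's centre (ring 27 outer diameter, 17 bore, 8 thick), reaching 162 mm down from there; about 120 g. Hangs with its ring's mid-plane 22 mm in front of the panel.
- spanner_short: Smaller steel combination spanner hanging the same way on another peg, origin at the ring's centre (ring 24 outer diameter, 15 bore, 8 thick), reaching 123 mm down; about 80 g.
- tin: Low round aluminium tin, 40 in diameter, 22 tall, standing on the rack's foot plate below one of the pegs; origin at the centre of its underside.
- tester: White pocket tester lying flat on the bench, farther from the robot than the meter, 115 long (y), 52 wide (x), 22 high; origin at the centre of its underside.

How it is judged:
By the outcome, as a careful person would: the job done as asked, in the order asked, and still so for the second after the job is handed in, with the robot touching nothing.
It also fails if it takes over 56 s, if anything falls off the work surface, if the arm or the gripper's body presses on something with over 40 N, if the wrist force passes 120 N, or if a joint passes its speed limit or range.

## Working session

There is one attempt and no reset: what is moved stays moved. The work goes in short steps, Python scripts to look and compute and a shell command to move; the robot and the scene stay as the last step left them, time stands still between calls to the robot, and variables do not carry over. Pictures are saved under pics/ and viewed, at most 10 in all, crops included, and the job is handed in when it is done.

```bash
mkdir -p pics; cat > h.py <<'E'
import numpy as np, cv2, pickle
from workcell import telemetry, grab_frame, bot
def K(f):
    fl=200/np.tan(np.radians(f["vertical_fov"])/2)
    return np.array([[fl,0,f["cx"]],[0,fl,f["cy"]],[0,0,1.]])
def cloud(f):
    v,u=np.mgrid[0:400,0:640]
    p=cv2.undistortPoints(np.stack([u.ravel(),v.ravel()],1).astype(float)[:,None],K(f),np.array(f["distortion"])).reshape(400,640,2)
    d=f["depth"]; c=np.dstack([p[...,0]*d,p[...,1]*d,d])
    X=(c-np.array(f["t"]))@np.array(f["R"]); X[d==0]=np.nan
    return X
def proj(f,P):
    return cv2.projectPoints(np.atleast_2d(P).astype(float),cv2.Rodrigues(np.array(f["R"]))[0],np.array(f["t"],float),K(f),np.array(f["distortion"]))[0][:,0]
def save(f,name): cv2.imwrite("pics/"+name,f["pixels"][...,::-1])
E
python3 - <<'E'
from h import *
np.set_printoptions(precision=4,suppress=True)
for n in("scene","top"):
    f=grab_frame(n);save(f,n+"0.png");pickle.dump(f,open(n+"0.pkl","wb"))
    R=np.array(f["R"]);print(n,-R.T@f["t"],R[2],(f["depth"]>0).mean(), f["distortion"])
s=telemetry.observe();print(s,bot.tcp_to_tips)
E
```

```text
scene [ 1.2174 -0.0539  0.8669] [-0.6805  0.0803 -0.7283] 0.99602734375 [-0.0402  0.      0.      0.      0.    ]
top [0.3923 0.0205 0.9668] [ 0.1953  0.0014 -0.9807] 0.99601171875 [-0.0008  0.      0.      0.      0.    ]
{'clock': 0.1, 'qpos': array([ 1.0348,  0.522 , -0.0363,  1.5999,  0.0212,  1.0211, -0.1128]), 'qd': array([-0.    , -0.0021, -0.0006, -0.0009,  0.001 ,  0.001 , -0.0013]), 'joint_efforts': array([  0.0053, -92.8488,   1.9848, -37.0529,   0.0182,   0.0053,
        -0.    ]), 'position': array([ 0.2806, -0.5582,  0.2498]), 'tool_rot': array([-3.1406,  0.0001,  0.4658]), 'force': array([-0.3742,  0.0158,  0.1084]), 'moment': array([-0.0075, -0.0144, -0.0008]), 'finger_force': 0.0, 'grip_width': 0.08545601679299776} 0.019
```

View pics/scene0.png

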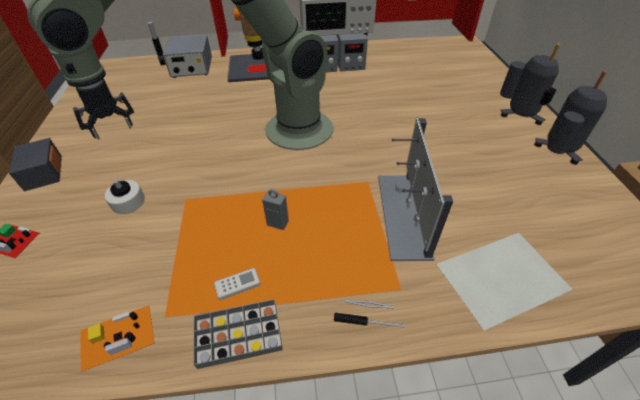

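View pics/top0.png

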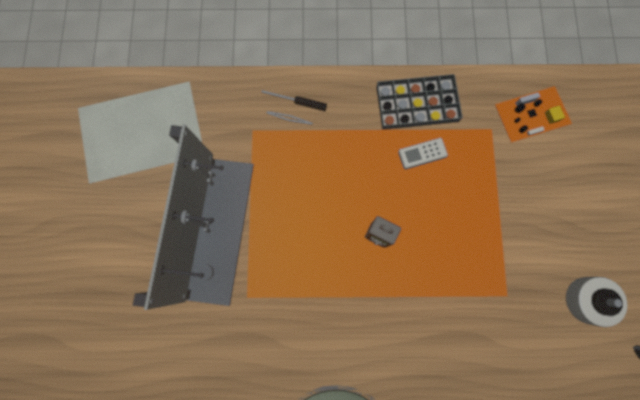

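The scene view shows the meter at about (276,210), the tester at (237,284) and the rack at (410,190). In the top view the meter is at (383,231) and the rack at (190,220). Next I'll enlarge the rack and meter and take depth measurements.

```bash
python3 - <<'E'
from h import *
np.set_printoptions(precision=4,suppress=True)
a=pickle.load(open("scene0.pkl","rb"));b=pickle.load(open("top0.pkl","rb"))
c1=cv2.resize(a["pixels"][110:270,370:460],None,fx=3.7,fy=3.7,interpolation=cv2.INTER_CUBIC)
c2=cv2.resize(b["pixels"][115:315,130:260],None,fx=2.96,fy=2.96,interpolation=cv2.INTER_CUBIC)
h=min(c1.shape[0],c2.shape[0]);cv2.imwrite("pics/rack.png",np.hstack([c1[:h],c2[:h]])[...,::-1]);print(c1.shape,c2.shape)
for n,f in(("s",a),("t",b)):
    X=cloud(f).reshape(-1,3)
    # meter
    m=(abs(X[:,0]-.45)<.25)&(abs(X[:,1])<.2)
    M=X[m&(X[:,2]>.05)&(X[:,2]<.2)]
    print(n,"meter",len(M),M.min(0),M.max(0))
    T=M[(M[:,2]>.112)&(M[:,2]<.126)]
    print(" top",len(T),T.mean(0),cv2.minAreaRect(T[:,:2].astype(np.float32)*1000))
    E=M[M[:,2]>.128];print(" eye",len(E),E.mean(0) if len(E) else '',cv2.minAreaRect(E[:,:2].astype(np.float32)*1000))
    P=X[(X[:,1]>.2)&(X[:,1]<.6)&(X[:,0]>.2)&(X[:,0]<.8)&(X[:,2]>.02)&(X[:,2]<.26)]
    print(" rack",len(P),P.min(0),P.max(0))
    # panel plane: RANSAC on vertical
    rng=np.random.default_rng(0);best=0
    for _ in range(500):
        i,j=P[rng.integers(len(P),size=2),:2];d=j-i
        if np.linalg.norm(d)<.1: continue
        nn=np.array([-d[1],d[0]])/np.linalg.norm(d);r=abs((P[:,:2]-i)@nn)<.003
        if r.sum()>best:best=r.sum();bi=r
    Q=P[bi];c=Q[:,:2].mean(0);_,_,V=np.linalg.svd(Q[:,:2]-c);d=V[0]*np.sign(V[0][0]);s=(Q[:,:2]-c)@d
    print(" panel",len(Q),c,d,np.degrees(np.arctan2(d[1],d[0])),"ends",c+d*s.min(),c+d*s.max(),np.ptp(s),Q[:,2].min(),Q[:,2].max())
E
```

```text
(592, 333, 3) (592, 385, 3)
s meter 603 [ 0.4599 -0.1396  0.0501] [ 0.5217 -0.0701  0.1488]
 top 210 [ 0.4958 -0.1046  0.1183] ((491.056640625, -105.12347412109375), (59.95532989501953, 42.276763916015625), 64.02262878417969)
 eye 45 [ 0.4911 -0.1038  0.1397] ((490.6934509277344, -103.96905517578125), (26.540544509887695, 10.702831268310547), 68.2601318359375)
 rack 3330 [0.3338 0.2253 0.02  ] [0.6833 0.3651 0.2488]
 panel 2150 [0.5391 0.3125] [ 0.992  -0.1266] -7.271748269663094 ends [0.3336 0.3387] [0.6829 0.2941] 0.35209329229997777 0.04950321495963756 0.2487729485552977
t meter 703 [ 0.4544 -0.1394  0.05  ] [ 0.5153 -0.0708  0.1515]
 top 483 [ 0.4839 -0.1042  0.1193] ((484.577392578125, -104.9648208618164), (59.599945068359375, 43.078575134277344), 62.192081451416016)
 eye 60 [ 0.4849 -0.1044  0.1445] ((485.04888916015625, -105.0780258178711), (28.8124942779541, 7.889110088348389), 62.498661041259766)
 rack 7133 [0.3316 0.2242 0.0203] [0.6785 0.3668 0.2494]
 panel 5742 [0.4939 0.319 ] [ 0.9916 -0.1296] -7.448798004294901 ends [0.3315 0.3402] [0.6784 0.2948] 0.3498651503263931 0.04829096993212312 0.24941484447545817
```

View pics/rack.png

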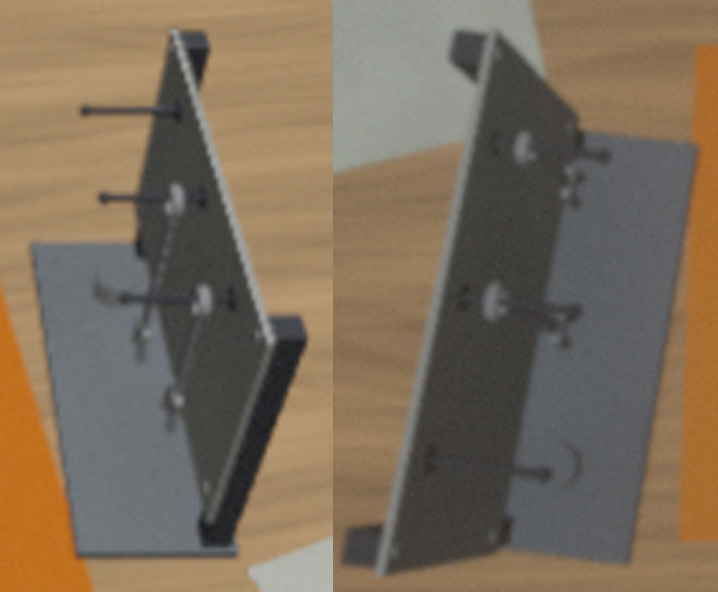

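Peg 3, the one nearest the robot, is free. In the rack crop it is at (130,110) in the left half and (490,465) in the right half. Spanners hang on the other two pegs. The measured sizes match the given ones: meter 60x42, rack 350 wide, panel from 50 to 247 high. The meter eye is at about (0.488, -0.1045) with yaw -27.5°, and the rack's yaw is 82.6°. I'll move in now.

```bash
python3 -m crank '.085 .030 -.024 0 0 0 0;.085 .030 -.024 0 0 0 0;.085 .030 -.024 0 0 0 0;.085 .030 -.024 0 0 0 0;.085 .030 -.024 0 0 0 0;.085 .030 -.024 0 0 0 0;.085 .030 -.024 0 0 0 0;.085 .030 -.024 0 0 0 0' 40
python3 - <<'E'
from h import *
np.set_printoptions(precision=4,suppress=True)
for n in("scene0","top0"):
    f=pickle.load(open(n+".pkl","rb"));X=cloud(f).reshape(-1,3)
    d=np.array([.9918,-.128]);n2=np.array([-.128,-.9918])
    c=np.array([.5065,.317])
    s=(X[:,:2]-c)@d; o=(X[:,:2]-c)@n2
    for k in(-.105,0,.105):
        P=(abs(s-k)<.02)&(o>.06)&(o<.1)&(X[:,2]>.17)&(X[:,2]<.25)
        q=(abs(s-k)<.02)&(o>.028)&(o<.1)&(X[:,2]>.17)&(X[:,2]<.25)
        print(n,k,P.sum(),"tipmax o",o[P].max() if P.any() else '',"peg s",np.median(s[q]) if q.any() else '',"z",np.median(X[q,2]) if q.any() else '', X[q,2].max())
    t=(o>.02)&(o<.09)&(abs(s)<.17)&(X[:,2]>.016)&(X[:,2]<.06);print(" tin",t.sum(),np.median(X[t],0))
E
```

```text
clock: 0.77
position: [0.4091, -0.2773, 0.2503]
tool_rot: [-3.142, 0.0, 0.466]
force: [1.2, -0.4, 0.1]
grip_width: 0.0849
finger_force: 0.0
scene0 -0.105 17 tipmax o 0.07998661467535255 peg s -0.10092048746845726 z 0.21711518911038166 0.22007523137142906
scene0 0 16 tipmax o 0.07695505382341672 peg s 0.004208811296101957 z 0.2157409249059571 0.22052755826658757
scene0 0.105 19 tipmax o 0.07859385449694234 peg s 0.10892947216584291 z 0.2166751826805573 0.22030320576937887
 tin 42 [0.422  0.2936 0.0292]
top0 -0.105 43 tipmax o 0.07953463821971966 peg s -0.1063792847764984 z 0.21774789126396088 0.22299360327618292
top0 0 38 tipmax o 0.07960943980606348 peg s -0.0018367367475884207 z 0.21731502331928695 0.2214392915250094
top0 0.105 38 tipmax o 0.0800498953377723 peg s 0.10278147875140664 z 0.2178905807634505 0.22199073490925403
 tin 29 [0.4047 0.2923 0.0265]
```

```bash
python3 -m crank '.085 .0297 -.0238 0 0 0 0;.085 .0297 -.0238 0 0 0 0;.085 .0297 -.0238 0 0 0 0;.085 .0297 -.0238 0 0 0 0;.085 .0297 -.0238 0 0 0 0;.085 0 0 0 0 0 7;.085 0 0 0 0 0 7;.085 0 0 0 0 0 7'
python3 -m crank '.085 0 0 0 0 0 6.8;.085 0 0 0 0 0 6.8;.085 0 0 0 0 0 6.8;.085 0 0 0 0 0 6.8;.085 0 0 0 0 0 6;.085 0 0 0 0 7 0;.085 0 0 0 0 7 0;.085 0 0 0 0 0 0'
cat > g.py <<'E'
from h import *
from scipy.spatial.transform import Rotation as Ro
np.set_printoptions(precision=4,suppress=True)
def st():
    s=telemetry.observe();return s,np.array(s["position"]),Ro.from_euler("xyz",s["tool_rot"])
def togo(T,Rt=None):
    s,p,R=st();print("clock",s["clock"],"tool shift mm",R.inv().apply(np.array(T)-p)*1000,"axes x,z",R.as_matrix()[:,0],R.as_matrix()[:,2])
    if Rt is not None: print("turn deg (tool)",np.degrees((R.inv()*Rt).as_rotvec()))
    print("q",s["qpos"])
def goal(yaw,tilt): # meter yaw deg, tool leaning out of front by tilt deg
    return Ro.from_euler("z",yaw,degrees=True)*Ro.from_euler("x",180,degrees=True)*Ro.from_euler("y",tilt,degrees=True)
E
python3 -c "
from g import *
togo([.488,-.1045,.112],goal(-27.5,14))"
```

```text
clock: 1.43
position: [0.4881, -0.1054, 0.25]
tool_rot: [-3.141, 0.001, 0.095]
force: [0.1, -0.3, -0.8]
grip_width: 0.085
finger_force: 0.0
clock: 2.1
position: [0.4858, -0.105, 0.2495]
tool_rot: [-3.141, -0.25, -0.479]
force: [1.1, -1.1, 1.3]
grip_width: 0.0853
finger_force: 0.0
clock 2.1 tool shift mm [-32.2738  -1.3621 133.6322] axes x,z [ 0.8601 -0.4463  0.247 ] [ 0.2195 -0.1133 -0.969 ]
turn deg (tool) [-0.0514 -0.3012  0.0726]
q [ 0.0015  0.2164  0.0284  2.1125  0.181   0.5947 -2.1598]
```

```bash
python3 -m crank '.085 -.004 0 .0167 0 0 0;.085 -.004 0 .0167 0 0 0;.085 -.004 0 .0167 0 0 0;.085 -.004 0 .0167 0 0 0;.085 -.004 -.0007 .0167 0 0 0;.085 -.004 -.0007 .0167 0 0 0;.085 -.004 0 .0167 0 0 0;.085 -.004 0 .0167 0 0 0'
python3 - <<'E'
from g import *
togo([.488,-.1045,.112],goal(-27.5,14))
f=grab_frame("scene");c=cv2.resize(f["pixels"][140:260,200:340],None,fx=4,fy=4,interpolation=cv2.INTER_CUBIC)
g=grab_frame("top");d=cv2.resize(g["pixels"][170:290,320:380+60],None,fx=4,fy=4,interpolation=cv2.INTER_CUBIC)
cv2.imwrite("pics/pre.png",np.hstack([c,d])[:,:,::-1][:, :1040]) if 0 else cv2.imwrite("pics/pre.png",np.hstack([c[:,130:450],d])[...,::-1])
E
```

```text
clock: 2.77
position: [0.49, -0.1056, 0.112]
tool_rot: [3.141, -0.243, -0.48]
force: [0.6, -0.9, -0.2]
grip_width: 0.0847
finger_force: 0.0
clock 2.7667 tool shift mm [-2.1736 -0.0786 -0.5528] axes x,z [ 0.8607 -0.4484  0.2409] [ 0.2134 -0.1119 -0.9705]
turn deg (tool) [ 0.0412  0.0577 -0.016 ]
q [-0.0492  0.4814  0.0981  2.2197  0.2639  0.2305 -2.2689]
```

View pics/pre.png

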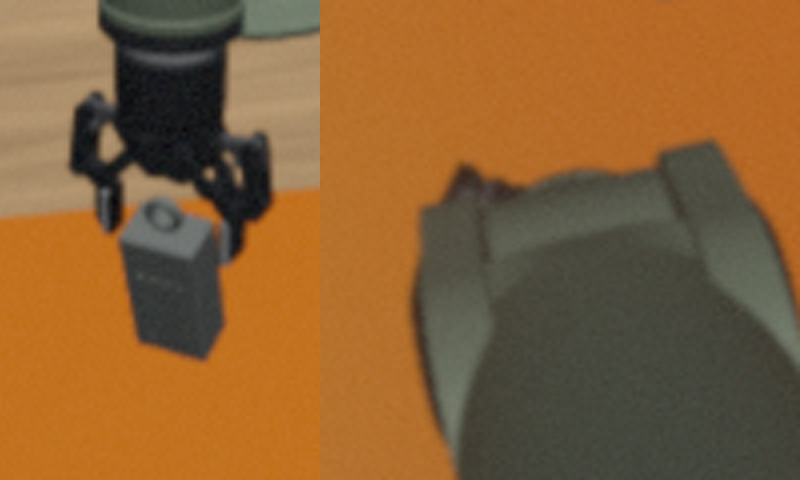

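The fingers straddle the meter's sides evenly, with the eye clear below the palm (left crop, about (160,215)). I'll close now.

```bash
python3 -m crank '.075 0 0 0 0 0 0;.07 0 0 0 0 0 0;.065 0 0 0 0 0 0;.06 0 0 0 0 0 0;.05 0 0 0 0 0 0;.05 0 0 0 0 0 0;.05 0 0 0 0 0 0;.05 0 0 0 0 0 0' 60
python3 - <<'E'
from g import *
togo([.488,-.1045,.112],goal(-27.5,14))
E
```

```text
clock: 3.53
position: [0.4905, -0.106, 0.1142]
tool_rot: [-3.141, -0.246, -0.481]
force: [-5.1, -1.9, 16.1]
grip_width: 0.0589
finger_force: 61.1
clock 3.5333 tool shift mm [-3.3045 -0.1691  1.422 ] axes x,z [ 0.8597 -0.4488  0.2438] [ 0.2164 -0.1123 -0.9698]
turn deg (tool) [-0.0188 -0.1117 -0.0647]
q [-0.0488  0.4768  0.0983  2.2196  0.2643  0.2321 -2.269 ]
```

```bash
python3 -m crank '.05 .001 0 -.004 0 0 0;.05 .002 0 -.008 0 0 0;.05 .004 0 -.0158 0 0 0;.05 .005 0 -.0198 0 0 0;.05 .005 0 -.0198 0 0 0;.05 .005 0 -.0198 0 0 0;.05 .003 0 -.012 0 0 0;.05 0 0 0 0 0 0'
python3 -m crank '.05 0 0 0 .85 0 -3.4;.05 0 0 0 1.7 0 -6.6;.05 0 0 0 1.7 0 -6.6;.05 0 0 0 1.7 0 -6.6;.05 0 0 0 1.7 0 -6.6;.05 0 0 0 1.7 0 -6.6;.05 0 0 0 1.7 0 -6.6;.05 0 0 0 1.7 0 -6.6'
python3 -m crank '.05 0 0 0 1.7 0 -6.6;.05 0 0 0 1.7 0 -6.6;.05 0 0 0 1.7 0 -6.6;.05 0 0 0 1.7 0 -6.6;.05 0 0 0 1.7 0 -6.6;.05 0 0 0 1.7 0 -6.6;.05 0 0 0 1.7 0 -6.6;.05 0 0 0 1.7 0 -6.6'
python3 - <<'E'
from g import *
togo([.389,.22,.2],goal(82.6,14))
print(st()[0]["force"])
E
```

```text
clock: 4.2
position: [0.4911, -0.1056, 0.2183]
tool_rot: [-3.139, -0.248, -0.481]
force: [0.1, -0.4, -3.3]
grip_width: 0.0589
finger_force: 65.7
clock: 4.87
position: [0.4896, -0.1055, 0.2148]
tool_rot: [-3.135, -0.247, 0.418]
force: [-0.3, 0.3, -2.2]
grip_width: 0.0584
finger_force: 65.6
clock: 5.53
position: [0.4897, -0.1058, 0.2147]
tool_rot: [-3.133, -0.254, 1.368]
force: [-0.2, 0.8, -2.2]
grip_width: 0.0594
finger_force: 65.6
clock 5.5333 tool shift mm [ 285.6502 -163.3482   90.7707] axes x,z [0.1946 0.9481 0.2514] [ 0.0421  0.248  -0.9678]
turn deg (tool) [ 0.5434 -0.5798 -4.0674]
q [ 0.769   0.4734 -0.6874  1.9193  0.0529  0.8383 -0.0975]
[-0.2192  0.8015 -2.1885]
```

```bash
python3 -m crank '.05 .010 -.006 .0027 0 0 0;.05 .025 -.0155 .0066 0 0 0;.05 .029 -.018 .0077 0 0 0;.05 .029 -.018 .0077 0 0 0;.05 .029 -.018 .0077 0 0 0;.05 .029 -.018 .0077 0 0 0;.05 .029 -.018 .0077 0 0 0;.05 .029 -.018 .0077 0 0 0'
python3 -m crank '.05 .027 -.0165 .0071 0 0 0;.05 .018 -.011 .0047 0 0 0;.05 .008 -.005 .0021 0 0 0;.05 0 0 0 .5 -.6 -4.1;.05 0 0 0 0 0 0;.05 0 0 0 0 0 0;.05 0 0 0 0 0 0;.05 0 0 0 0 0 0'
python3 - <<'E'
from g import *
togo([.3854,.1915,.215],goal(82.6,14))
for n in("scene","top"):
    f=grab_frame(n);pickle.dump(f,open(n+"1.pkl","wb"))
    save(f,n+"1.png")
a=cv2.imread("pics/scene1.png")[80:280,270:470];b=cv2.imread("pics/top1.png")[150:350,140:340]
cv2.imwrite("pics/hold.png",cv2.resize(np.hstack([a,b]),None,fx=2,fy=2,interpolation=cv2.INTER_CUBIC))
E
```

```text
clock: 6.2
position: [0.406, 0.1339, 0.2147]
tool_rot: [-3.133, -0.254, 1.361]
force: [1.2, 1.1, -3.0]
grip_width: 0.0587
finger_force: 65.8
clock: 6.87
position: [0.3868, 0.1924, 0.2149]
tool_rot: [3.14, -0.244, 1.434]
force: [-0.4, -1.1, -2.5]
grip_width: 0.0589
finger_force: 65.8
clock 6.8667 tool shift mm [-1.0285 -1.2967 -0.3489] axes x,z [0.132  0.9615 0.2412] [ 0.034   0.2388 -0.9705]
turn deg (tool) [ 0.1678  0.0451 -0.4075]
q [ 0.2143  0.3018 -0.7885  2.1847  0.0418  0.5867 -0.7043]
```

View pics/hold.png

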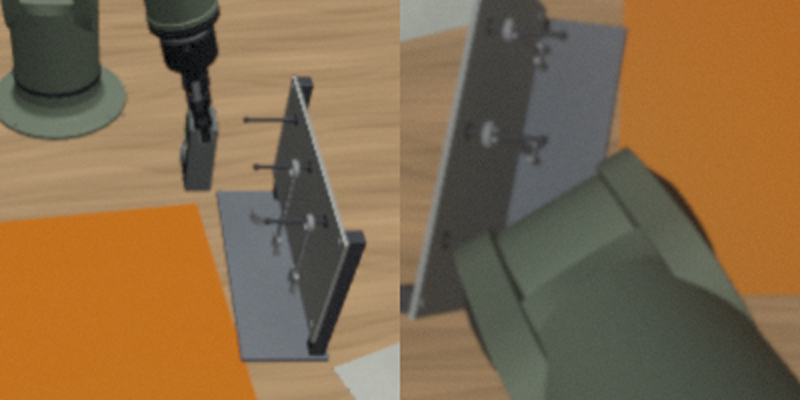

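The scene view shows the meter held upright near (200,150) in the crop, in front of the free peg, whose ball is at about (247,120). I'll now measure the meter relative to the peg in that one camera.

```bash
cat > meas.py <<'E'
from g import *
d=np.array([.9918,-.128]);n2=np.array([-.128,-.9918]);c=np.array([.5065,.317])
def meas(f):
    X=cloud(f).reshape(-1,3);s=(X[:,:2]-c)@d;o=(X[:,:2]-c)@n2;z=X[:,2]
    return s,o,z
E
python3 - <<'E'
from meas import *
f=pickle.load(open("scene1.pkl","rb"));s,o,z=meas(f)
S,p,R=st();print("TCP s,o",(p[:2]-c)@d,(p[:2]-c)@n2,p[2])
m=(abs(s+.08)<.05)&(o>.085)&(o<.2)&(z>.03)&(z<.2)
print(m.sum(),np.percentile(z[m],[0,2,5]))
for lo in np.arange(.09,.19,.01):
    k=m&(z>lo)&(z<lo+.01)
    if k.sum()>5: print(lo.round(2),k.sum(),"s p50",np.percentile(s[k],[50,95]),"o",np.percentile(o[k],[1,5,95,99]))
k=m&(z>.11)&(z<.16)&(s>np.median(s[m])-.006)
A=np.c_[o[k],z[k],np.ones(k.sum())];w=np.linalg.lstsq(A,s[k],rcond=None)[0]
print("side plane slope(yaw,roll)deg",np.degrees(w[:2]),"s at o=.14:",w@[.14,.135,1])
# project predicted bottom corners
print(cv2.resize(f["pixels"],(1,1)).shape)
E
```

```text
TCP s,o -0.10266974646385349 0.13880527926198566 0.2149797193937301
409 [0.1045 0.1065 0.1114]
0.1 15 s p50 [-0.069  -0.0671] o [0.1195 0.1212 0.1567 0.1583]
0.11 43 s p50 [-0.0682 -0.0658] o [0.1197 0.1204 0.16   0.1617]
0.12 38 s p50 [-0.0694 -0.0669] o [0.1184 0.1206 0.1612 0.1618]
0.13 36 s p50 [-0.0689 -0.067 ] o [0.1183 0.1186 0.1598 0.1601]
0.14 48 s p50 [-0.0692 -0.0664] o [0.1199 0.1208 0.1623 0.1658]
0.15 45 s p50 [-0.07   -0.0668] o [0.119  0.1216 0.1659 0.1665]
0.16 58 s p50 [-0.071  -0.0682] o [0.1187 0.121  0.1652 0.1671]
0.17 44 s p50 [-0.0707 -0.0675] o [0.1177 0.1199 0.1599 0.1607]
0.18 43 s p50 [-0.0708 -0.0678] o [0.119  0.1209 0.1608 0.161 ]
side plane slope(yaw,roll)deg [-2.3811 -1.0456] s at o=.14: -0.0690387661537427
(1, 1, 3)
```

```bash
python3 -m crank '.05 -.0008 -.0005 .0032 .1 0 -.4;.05 -.0008 -.0005 .0032 0 0 0;.05 -.0008 -.0005 .0032 0 0 0;.05 -.0008 -.0005 .0032 0 0 0;.05 -.0008 0 .0032 0 0 0;.05 -.0008 0 .0031 0 0 0;.05 0 0 0 0 0 0;.05 0 0 0 0 0 0'
python3 - <<'E'
from meas import *
S,p,R=st();print("TCP s,o,z",(p[:2]-c)@d,(p[:2]-c)@n2,p[2]);togo(p,goal(82.6,14))
fs=[grab_frame("scene") for _ in range(6)];f=fs[0]
f["depth"]=np.median([q["depth"] for q in fs],0).astype(np.float32);s,o,z=meas(f)
for lo,hi in((.095,.125),(.125,.155)):
    k=(abs(s+.07)<.008)&(o>.124)&(o<.156)&(z>lo)&(z<hi)
    for _ in range(4):
        A=np.c_[o[k]-.14,np.ones(k.sum())];w=np.linalg.lstsq(A,s[k],rcond=None)[0]
        r=abs(s-(w[0]*(o-.14)+w[1]));k=k&(r<.002)
    print(lo,k.sum(),"yaw",np.degrees(w[0]),"s",w[1])
k=(s>-.165)&(s<-.03)&(abs(o)<.004)&(z>.06)&(z<.19); w=np.polyfit(s[k],o[k],1);print("panel slope",np.degrees(w[0]),w[1]+w[0]*-.1,k.sum())
k=(s>-.165)&(s<.16)&(abs(o)<.004)&(z>.06)&(z<.24); w=np.polyfit(s[k],o[k],1);print("panel slope",np.degrees(w[0]),w[1]+w[0]*-.1)
k=(abs(s+.105)<.02)&(o>.025)&(o<.074)&(z>.2)&(z<.23);w=np.polyfit(o[k],s[k],1);print("peg",k.sum(),np.degrees(w[0]),np.median(s[k]),np.median(z[k]))
for q in("scene",):
    cr=f["pixels"][90:210,330:450];cv2.imwrite("pics/h2.png",cv2.resize(cr,None,fx=5,fy=5,interpolation=cv2.INTER_CUBIC)[...,::-1])
E
```

```text
clock: 7.63
position: [0.3848, 0.1931, 0.1952]
tool_rot: [3.14, -0.244, 1.444]
force: [-1.0, 0.3, -2.5]
grip_width: 0.0588
finger_force: 65.8
TCP s,o,z -0.10483352504384176 0.13843526444759263 0.19520481385670232
clock 7.6333 tool shift mm [0. 0. 0.] axes x,z [0.1224 0.9628 0.2411] [ 0.0316  0.239  -0.9705]
turn deg (tool) [0.0332 0.0482 0.1524]
q [ 0.1835  0.3361 -0.7657  2.2083  0.0787  0.5346 -0.727 ]
0.095 80 yaw -0.060297239283519086 s -0.07051039301533785
0.125 77 yaw 0.6767013733005447 s -0.0713974684381967
panel slope 0.03222216994711695 0.0005671544559039011 325
panel slope 0.03324085830154584 0.0005389911982974322
peg 33 0.02486459873328874 -0.10112827840983074 0.2164860824716976
```

View pics/h2.png

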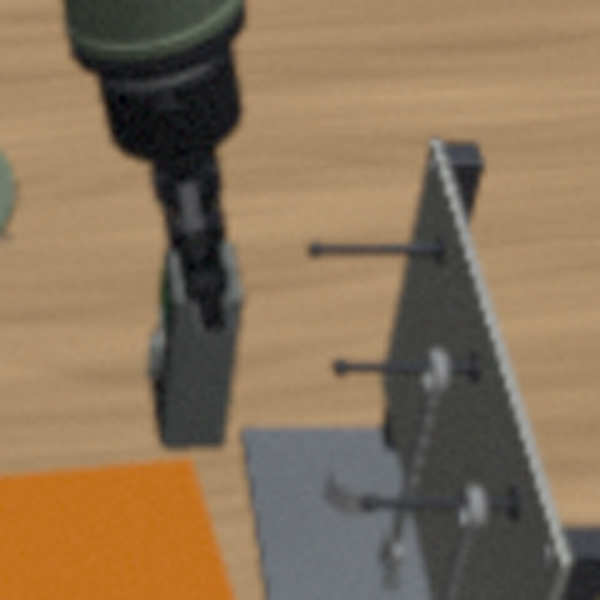

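The yaw is good: the meter's side is within about 0.5° of the panel normal. The peg and meter line up to about 1 mm in s. Next I'll slide the eye onto the peg in small steps, watching the force.

```bash
python3 -m crank '.05 .0068 -.0007 .0017 0 0 0;.05 .0087 0 .0022 0 0 0;.05 .0087 0 .0022 0 0 0;.05 .0087 0 .0022 0 0 0;.05 .0058 0 .0014 0 0 0;.05 .0029 0 .0007 0 0 0;.05 0 0 0 0 0 0;.05 0 0 0 0 0 0'
python3 -m crank '.05 .0029 0 .0007 0 0 0;.05 .0029 0 .0007 0 0 0;.05 .0029 0 .0007 0 0 0;.05 .0029 0 .0007 0 0 0;.05 .0029 0 .0007 0 0 0;.05 0 0 0 0 0 0;.05 0 0 0 0 0 0;.05 0 0 0 0 0 0'
python3 - <<'E'
from meas import *
S,p,R=st();print("TCP s,o,z",(p[:2]-c)@d,(p[:2]-c)@n2,p[2],S["moment"]);togo(p,goal(82.6,14))
E
```

```text
clock: 8.6
position: [0.3895, 0.2356, 0.1952]
tool_rot: [3.14, -0.243, 1.445]
force: [-0.5, -0.3, -3.4]
grip_width: 0.0588
finger_force: 65.8
clock: 9.27
position: [0.3915, 0.2504, 0.1954]
tool_rot: [3.14, -0.243, 1.444]
force: [-0.1, 0.0, -2.0]
grip_width: 0.0588
finger_force: 65.8
TCP s,o,z -0.10557882609411702 0.08075597088075198 0.19535205079045362 [-0.3874  0.0016  0.037 ]
clock 9.2667 tool shift mm [0. 0. 0.] axes x,z [0.1224 0.9628 0.241 ] [ 0.0319  0.2389 -0.9705]
turn deg (tool) [0.0483 0.0543 0.1522]
q [ 0.0151  0.3698 -0.7192  2.1487  0.1337  0.5385 -0.8841]
```

```bash
python3 -m crank '.05 .0039 0 .001 0 0 0;.05 .0039 0 .001 0 0 0;.05 .0039 0 .001 0 0 0;.05 .0039 0 .001 0 0 0;.05 .0039 0 .001 0 0 0;.05 .0039 0 .001 0 0 0;.05 0 0 0 0 0 0;.05 0 0 0 0 0 0'
python3 - <<'E'
from meas import *
S,p,R=st();print("TCP s,o,z",(p[:2]-c)@d,(p[:2]-c)@n2,p[2],S["force"],S["moment"])
f=grab_frame("scene");g=grab_frame("top")
a=f["pixels"][90:210,345:465];b=g["pixels"][200:320,130:250]
cv2.imwrite("pics/thr.png",cv2.resize(np.hstack([a,b]),None,fx=3.3,fy=3.3,interpolation=cv2.INTER_CUBIC)[...,::-1])
E
```

```text
clock: 9.93
position: [0.3945, 0.2747, 0.1952]
tool_rot: [3.14, -0.244, 1.445]
force: [-0.3, -0.1, -2.4]
grip_width: 0.059
finger_force: 65.8
TCP s,o,z -0.10571148586817697 0.056313852116489344 0.1951597795258536 [-0.3054 -0.1054 -2.4318] [-0.4219  0.0235 -0.0252]
```

View pics/thr.png

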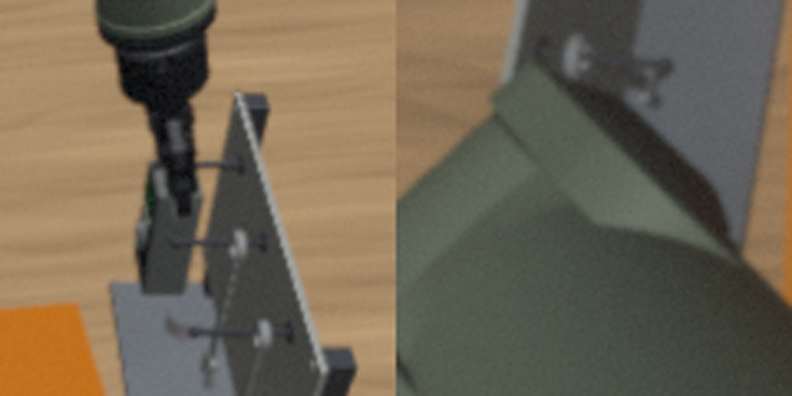

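The peg passes behind the finger above the meter (left crop, about (205,165)) and there is no contact force, so the eye is threaded. I'll lower it onto the peg.

```bash
python3 -m crank '.05 -.0002 0 .001 0 0 0;.05 -.0003 0 .001 0 0 0;.05 -.0002 0 .001 0 0 0;.05 -.0003 0 .001 0 0 0;.05 0 0 0 0 0 0;.05 0 0 0 0 0 0;.05 0 0 0 0 0 0;.05 0 0 0 0 0 0'
python3 -m crank '.05 -.0002 0 .0005 0 0 0;.05 0 0 .0005 0 0 0;.05 -.0002 0 .0005 0 0 0;.05 0 0 0 0 0 0;.05 0 0 0 0 0 0;.05 0 0 0 0 0 0;.05 0 0 0 0 0 0;.05 0 0 0 0 0 0'
```

```text
clock: 10.7
position: [0.3946, 0.2744, 0.1911]
tool_rot: [3.14, -0.244, 1.444]
force: [0.2, 0.0, -3.5]
grip_width: 0.0589
finger_force: 65.8
clock: 11.37
position: [0.3946, 0.2744, 0.1896]
tool_rot: [3.14, -0.244, 1.444]
force: [0.2, 0.4, -2.3]
grip_width: 0.0587
finger_force: 65.8
```

```bash
for i in 1; do python3 -m crank '.05 -.0001 0 .0005 0 0 0;.05 -.0001 0 .0005 0 0 0;.05 0 0 0 0 0 0;.05 0 0 0 0 0 0;.05 0 0 0 0 0 0;.05 0 0 0 0 0 0;.05 0 0 0 0 0 0;.05 0 0 0 0 0 0'; done
python3 -m crank '.05 -.0001 0 .0005 0 0 0;.05 -.0001 0 .0005 0 0 0;.05 0 0 0 0 0 0;.05 0 0 0 0 0 0;.05 0 0 0 0 0 0;.05 0 0 0 0 0 0;.05 0 0 0 0 0 0;.05 0 0 0 0 0 0'
```

```text
clock: 12.03
position: [0.3946, 0.2744, 0.1885]
tool_rot: [3.14, -0.244, 1.444]
force: [0.6, 0.1, -3.3]
grip_width: 0.0589
finger_force: 66.0
clock: 12.7
position: [0.3948, 0.2747, 0.188]
tool_rot: [3.139, -0.244, 1.445]
force: [-3.7, -3.3, 12.9]
grip_width: 0.0588
finger_force: 67.9
```

Contact came at 0.188, as predicted. The side force says the bore centre is about 1.5 mm towards +x, so I'll shift it, ease off slightly and slide towards the panel.

```bash
python3 -m crank '.05 .0001 -.0007 -.0004 0 0 0;.05 0 -.0007 0 0 0 0;.05 .0039 0 .001 0 0 0;.05 .0039 0 .001 0 0 0;.05 .0039 0 .0009 0 0 0;.05 .0039 0 .001 0 0 0;.05 0 0 0 0 0 0;.05 0 0 0 0 0 0'
python3 -m crank '.05 .0039 0 .001 0 0 0;.05 .0039 0 .001 0 0 0;.05 .0029 0 .0007 0 0 0;.05 .002 0 .0005 0 0 0;.05 .001 0 .0002 0 0 0;.05 0 0 0 0 0 0;.05 0 0 0 0 0 0;.05 0 0 0 0 0 0'
python3 - <<'E'
from meas import *
S,p,R=st();print("TCP s,o,z",(p[:2]-c)@d,(p[:2]-c)@n2,p[2],S["force"],S["moment"]);togo(p,goal(82.6,14))
E
```

```text
clock: 13.37
position: [0.396, 0.2914, 0.1883]
tool_rot: [3.139, -0.245, 1.445]
force: [5.6, 4.0, 2.8]
grip_width: 0.059
finger_force: 66.4
clock: 14.03
position: [0.3978, 0.3044, 0.1882]
tool_rot: [3.139, -0.244, 1.444]
force: [4.2, -5.2, 7.4]
grip_width: 0.0588
finger_force: 67.3
TCP s,o,z -0.10622947677258988 0.026379861771276054 0.18821943057175686 [ 4.1533 -5.2028  7.3777] [-0.6681 -0.8061 -0.2042]
clock 14.0333 tool shift mm [0. 0. 0.] axes x,z [0.1229 0.9626 0.2415] [ 0.0334  0.2392 -0.9704]
turn deg (tool) [0.1323 0.0267 0.1182]
q [-0.1401  0.4188 -0.6632  2.0866  0.1923  0.5347 -1.0198]
```

```bash
python3 -m crank '.05 .0001 .0007 -.0004 0 0 0;.05 .001 0 .0002 0 0 0;.05 .001 0 .0003 0 0 0;.05 .001 0 .0002 0 0 0;.05 .001 0 .0003 0 0 0;.05 0 0 0 0 0 0;.05 0 0 0 0 0 0;.05 0 0 0 0 0 0'
python3 - <<'E'
from meas import *
S,p,R=st();print("TCP s,o,z",(p[:2]-c)@d,(p[:2]-c)@n2,p[2],S["force"],S["moment"])
E
```

```text
clock: 14.7
position: [0.3984, 0.3088, 0.1883]
tool_rot: [3.14, -0.244, 1.444]
force: [3.9, -2.0, 3.2]
grip_width: 0.0589
finger_force: 66.6
TCP s,o,z -0.10617255007031573 0.02201713201473843 0.18834715556784798 [ 3.9116 -1.9939  3.2425] [-0.4196 -0.5256 -0.1524]
```

```bash
python3 -m crank '.05 .001 .0005 .0002 0 0 0;.05 .001 0 .0002 0 0 0;.05 0 0 0 0 0 0;.05 0 0 0 0 0 0;.05 0 0 0 0 0 0;.05 0 0 0 0 0 0;.05 0 0 0 0 0 0;.05 0 0 0 0 0 0'
python3 -m crank '.05 .001 0 .0002 0 0 0;.05 .0005 0 .0001 0 0 0;.05 0 0 0 0 0 0;.05 0 0 0 0 0 0;.05 0 0 0 0 0 0;.05 0 0 0 0 0 0;.05 0 0 0 0 0 0;.05 0 0 0 0 0 0'
python3 - <<'E'
from meas import *
S,p,R=st();print("TCP s,o,z",(p[:2]-c)@d,(p[:2]-c)@n2,p[2],S["force"],S["moment"])
fs=[grab_frame("scene") for _ in range(4)];f=fs[0]
f["depth"]=np.median([q["depth"] for q in fs],0).astype(np.float32);s,o,z=meas(f)
for lo in(.08,.10,.12,.14):
    k=(s>-.08)&(s<-.06)&(o>-.01)&(o<.08)&(z>lo)&(z<lo+.02);print(lo,k.sum(),np.percentile(o[k],[1,5,50,95,99]))
a=f["pixels"][90:210,345:465]
cv2.imwrite("pics/back.png",cv2.resize(a,None,fx=5,fy=5,interpolation=cv2.INTER_CUBIC)[...,::-1])
E
```

```text
clock: 15.37
position: [0.3988, 0.3101, 0.1883]
tool_rot: [3.14, -0.243, 1.444]
force: [-0.1, -6.7, 6.8]
grip_width: 0.0588
finger_force: 67.2
clock: 16.03
position: [0.3988, 0.3102, 0.1881]
tool_rot: [3.141, -0.24, 1.443]
force: [-3.9, -20.8, 18.9]
grip_width: 0.0593
finger_force: 68.9
TCP s,o,z -0.10592673119543504 0.02048024905079452 0.18814942382306102 [ -3.931  -20.8488  18.8741] [-3.2054  0.6096 -0.3079]
0.08 64 [0.0023 0.0042 0.0224 0.0401 0.0412]
0.1 68 [0.002  0.0041 0.0226 0.0401 0.042 ]
0.12 69 [0.0036 0.006  0.0239 0.0419 0.0433]
0.14 41 [0.0069 0.0087 0.0265 0.0427 0.0437]
```

View pics/back.png

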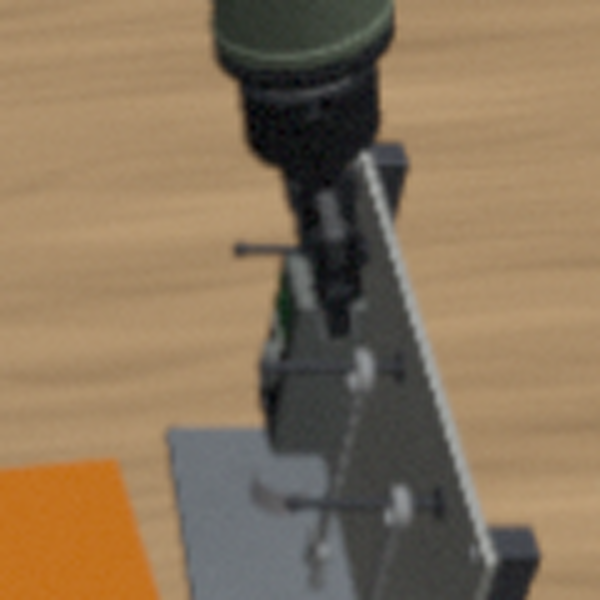

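The meter is against the panel (20 N) and the peg's ball shows out in front at (240,250). I'll relax the press, then release slowly.

```bash
python3 -m crank '.055 -.0005 0 -.0004 0 0 0;.055 -.0003 0 -.0002 0 0 0;.059 0 0 0 0 0 0;.06 0 0 0 0 0 0;.061 0 0 0 0 0 0;.062 0 0 0 0 0 0;.064 0 0 0 0 0 0;.066 0 0 0 0 0 0' 20
python3 -m crank '.07 0 0 0 0 0 0;.074 0 0 0 0 0 0;.076 0 0 0 0 0 0;.076 0 0 0 0 0 0;.076 0 0 0 0 0 0;.076 0 0 0 0 0 0;.076 0 0 0 0 0 0;.076 0 0 0 0 0 0'
python3 - <<'E'
from meas import *
fs=[grab_frame("scene") for _ in range(4)];f=fs[0]
f["depth"]=np.median([q["depth"] for q in fs],0).astype(np.float32);s,o,z=meas(f)
for lo in(.08,.10,.12,.14):
    k=(s>-.08)&(s<-.06)&(o>-.01)&(o<.08)&(z>lo)&(z<lo+.02);print(lo,k.sum(),np.percentile(o[k],[1,5,50,95,99]))
E
```

```text
clock: 16.9
position: [0.3989, 0.3115, 0.1889]
tool_rot: [3.14, -0.244, 1.445]
force: [0.1, 0.0, 0.2]
grip_width: 0.0662
finger_force: 0.0
clock: 17.57
position: [0.3991, 0.3112, 0.1888]
tool_rot: [3.14, -0.243, 1.444]
force: [0.6, -0.4, -0.6]
grip_width: 0.076
finger_force: 0.0
0.08 63 [0.0029 0.0048 0.0227 0.0395 0.041 ]
0.1 67 [0.002  0.0042 0.0226 0.0399 0.0422]
0.12 71 [0.0041 0.0059 0.0246 0.0428 0.0439]
0.14 40 [0.0069 0.0089 0.0259 0.0419 0.0434]
```

```bash
python3 -m crank '.076 0 0 -.004 0 0 0;.076 0 0 -.008 0 0 0;.076 0 0 -.012 0 0 0;.076 0 0 -.015 0 0 0;.076 0 0 -.018 0 0 0;.076 0 0 -.018 0 0 0;.076 0 0 -.018 0 0 0;.076 0 0 -.018 0 0 0'
python3 -m crank '.03 -.01 0 -.01 0 0 0;.0 -.02 0 0 0 0 0;.0 -.03 0 0 0 0 0;.0 -.03 0 0 0 0 0;.0 -.03 0 0 0 0 0;0 -.02 0 0 0 0 0;0 0 0 0 0 0 0;0 0 0 0 0 0 0'
cat > chk.py <<'E'
from meas import *
import sys
S,p,R=st();print("TCP s,o,z",(p[:2]-c)@d,(p[:2]-c)@n2,p[2],S["grip_width"])
for n in("scene","top"):
    fs=[grab_frame(n) for _ in range(5)];f=fs[0]
    f["depth"]=np.median([q["depth"] for q in fs],0).astype(np.float32);s,o,z=meas(f)
    for lo in(.075,.09,.11,.13,.15,.17,.18):
        k=(s>-.145)&(s<-.06)&(o>-.01)&(o<.08)&(z>lo)&(z<lo+.02)
        if n=="scene": k&=(s>-.08)
        if k.sum()>4: print(n,lo,k.sum(),np.percentile(o[k],[1,5,50,95,99]),"s",np.percentile(s[k],[1,50,99]))
    k=(abs(s+.105)<.025)&(o>.005)&(o<.05)&(z>.19)&(z<.24);print(n,"top ring o",np.percentile(o[k],[5,50,95]),"s",np.percentile(s[k],[5,50,95]))
    # panel reference at neighbouring area
    k=(s>-.17)&(s<-.145)&(abs(o)<.006)&(z>.06)&(z<.23);print(" panel o",np.median(o[k]),k.sum())
    save(f,n+sys.argv[1]+".png")
a=cv2.imread("pics/scene%s.png"%sys.argv[1])[90:210,345:465];b=cv2.imread("pics/top%s.png"%sys.argv[1])[195:315,130:250]
cv2.imwrite("pics/c%s.png"%sys.argv[1],cv2.resize(np.hstack([a,b]),None,fx=3.3,fy=3.3,interpolation=cv2.INTER_CUBIC))
E
python3 chk.py A
```

```text
clock: 18.43
position: [0.3952, 0.2844, 0.2981]
tool_rot: [3.14, -0.244, 1.445]
force: [-0.8, 0.3, -0.2]
grip_width: 0.0759
finger_force: 0.0
clock: 19.1
position: [0.3781, 0.1467, 0.273]
tool_rot: [3.139, -0.243, 1.442]
force: [1.1, 0.4, -0.2]
grip_width: -0.0001
finger_force: 0.0
TCP s,o,z -0.10550042495296867 0.18532361349471638 0.2730003866434202 -7.812729482574118e-05
scene 0.075 57 [0.0031 0.0045 0.0231 0.0398 0.0409] s [-0.0756 -0.0711 -0.0689]
scene 0.09 61 [0.0024 0.0044 0.0222 0.0394 0.0407] s [-0.076  -0.0712 -0.0694]
scene 0.11 69 [0.0026 0.0045 0.023  0.0419 0.043 ] s [-0.0771 -0.0723 -0.0699]
scene 0.13 53 [0.0053 0.0066 0.0253 0.0424 0.0441] s [-0.0775 -0.0727 -0.0708]
scene 0.15 64 [0.0019 0.0055 0.0254 0.0426 0.0438] s [-0.0792 -0.0739 -0.0723]
scene 0.17 92 [0.0003 0.0004 0.0201 0.0416 0.043 ] s [-0.0787 -0.0741 -0.0609]
scene 0.18 91 [0.0002 0.0004 0.0184 0.0406 0.0427] s [-0.0796 -0.0746 -0.0609]
scene top ring o [0.0069 0.0254 0.0424] s [-0.1194 -0.1003 -0.0837]
 panel o 0.00020722255869536408 31
top 0.075 28 [-0.0009 -0.0008 -0.0002  0.0392  0.0407] s [-0.0762 -0.07   -0.0609]
top 0.09 33 [-0.0009 -0.0007 -0.0002  0.041   0.0416] s [-0.0783 -0.0711 -0.0603]
top 0.11 51 [-0.001  -0.0007  0.0005  0.0427  0.0431] s [-0.1449 -0.0756 -0.0611]
top 0.13 114 [-0.0008 -0.0005  0.042   0.0468  0.0477] s [-0.1444 -0.0953 -0.0607]
top 0.15 142 [-0.0009 -0.0006  0.0425  0.0441  0.0444] s [-0.1437 -0.0945 -0.0608]
top 0.17 173 [-0.001  -0.0006  0.042   0.044   0.0442] s [-0.1446 -0.0988 -0.0613]
top 0.18 704 [-0.0007 -0.0005  0.0242  0.0425  0.0437] s [-0.1422 -0.103  -0.064 ]
top top ring o [0.0071 0.025  0.0412] s [-0.1273 -0.1045 -0.0824]
 panel o -0.0004272722229315722 397
```

View pics/cA.png

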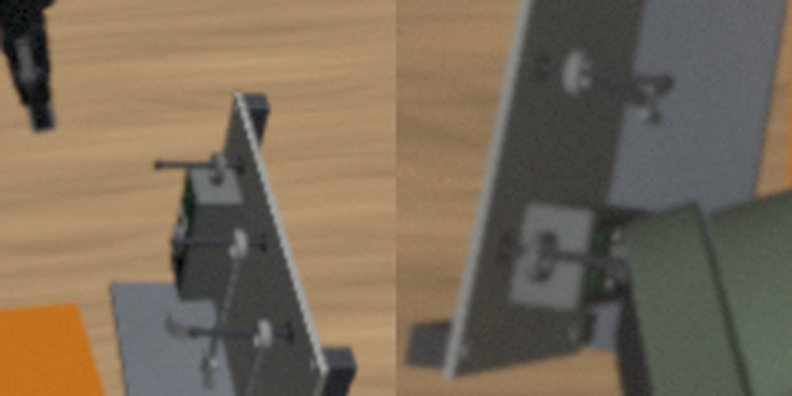

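The meter hangs on the peg (left crop (218,175), right crop (555,255)), with its front at 40.5–43.5 mm against 42 mm for flat. The top still stands off by a millimetre or two. I'll press its front lightly near the top, with the fingers straddling the peg.

```bash
python3 -m crank '.038 .0075 0 .0113 0 0 0;.038 .0075 0 .0113 0 0 0;.038 .0075 0 .0113 0 0 0;.038 .0075 0 .0113 0 0 0;.038 .0075 0 .0113 0 0 0;.038 .0075 0 .0113 0 0 0;.038 .0075 0 .0113 0 0 0;.038 .0075 0 .0113 0 0 0'
python3 -m crank '.038 .0058 0 .0014 0 0 0;.038 .0058 0 .0014 0 0 0;.038 .0058 0 .0014 0 0 0;.038 .0058 0 .0014 0 0 0;.038 .0058 0 .0014 0 0 0;.038 .0058 0 .0014 0 0 0;.038 0 0 0 0 0 0;.038 0 0 0 0 0 0'
python3 - <<'E'
from meas import *
S,p,R=st();print("TCP s,o,z",(p[:2]-c)@d,(p[:2]-c)@n2,p[2],S["force"],S["grip_width"])
E
```

```text
clock: 20.27
position: [0.3883, 0.2275, 0.1988]
tool_rot: [3.14, -0.244, 1.444]
force: [0.1, 0.0, -0.6]
grip_width: 0.0381
finger_force: 0.0
clock: 20.93
position: [0.3928, 0.2626, 0.1996]
tool_rot: [3.14, -0.244, 1.445]
force: [-1.2, -0.5, -0.0]
grip_width: 0.0378
finger_force: 0.0
TCP s,o,z -0.10581776894091628 0.06855041997222586 0.19958364185406371 [-1.2288 -0.4533 -0.0222] 0.037829424527869394
```

```bash
python3 -m crank '.038 .0019 0 .0005 0 0 0;.038 .0019 0 .0005 0 0 0;.038 .0019 0 .0005 0 0 0;.038 .0019 0 .0005 0 0 0;.038 .001 0 .0002 0 0 0;.038 0 0 0 0 0 0;.038 0 0 0 0 0 0;.038 0 0 0 0 0 0'
python3 -m crank '.038 .001 0 .0002 0 0 0;.038 .001 0 .0002 0 0 0;.038 0 0 0 0 0 0;.038 0 0 0 0 0 0;.038 0 0 0 0 0 0;.038 0 0 0 0 0 0;.038 0 0 0 0 0 0;.038 0 0 0 0 0 0'
```

```text
clock: 21.6
position: [0.3939, 0.2711, 0.1994]
tool_rot: [3.14, -0.243, 1.444]
force: [-0.2, -0.7, 0.2]
grip_width: 0.0379
finger_force: 0.0
clock: 22.27
position: [0.3942, 0.2732, 0.1996]
tool_rot: [3.14, -0.244, 1.444]
force: [-0.1, 0.4, 0.2]
grip_width: 0.038
finger_force: 0.0
```

```bash
python3 -m crank '.038 .001 0 .0002 0 0 0;.038 .001 0 .0003 0 0 0;.038 .001 0 .0002 0 0 0;.038 0 0 0 0 0 0;.038 0 0 0 0 0 0;.038 0 0 0 0 0 0;.038 0 0 0 0 0 0;.038 0 0 0 0 0 0'
python3 -m crank '.038 .001 0 .0002 0 0 0;.038 .001 0 .0003 0 0 0;.038 0 0 0 0 0 0;.038 0 0 0 0 0 0;.038 0 0 0 0 0 0;.038 0 0 0 0 0 0;.038 0 0 0 0 0 0;.038 0 0 0 0 0 0'
```

```text
clock: 22.93
position: [0.3943, 0.2739, 0.199]
tool_rot: [3.141, -0.24, 1.443]
force: [-3.7, -20.1, 11.3]
grip_width: 0.0379
finger_force: 9.7
clock: 23.6
position: [0.3944, 0.2742, 0.1986]
tool_rot: [-3.141, -0.237, 1.441]
force: [-4.4, -33.2, 19.1]
grip_width: 0.038
finger_force: 16.8
```

Firm contact: the meter is pressed onto the panel. I'll back off gently and check.

```bash
python3 -m crank '.038 -.001 0 -.0002 0 0 0;.038 -.001 0 -.0003 0 0 0;.038 -.0015 0 -.0004 0 0 0;.038 -.002 0 -.0005 0 0 0;.038 -.004 0 -.001 0 0 0;.038 -.008 0 -.002 0 0 0;.038 -.016 0 -.004 0 0 0;.038 -.020 0 -.005 0 0 0'
python3 -m crank '.038 -.025 0 -.02 0 0 0;.038 -.025 0 -.02 0 0 0;.038 -.03 0 -.02 0 0 0;.038 -.03 0 -.02 0 0 0;.038 -.03 0 -.02 0 0 0;.038 -.02 0 0 0 0 0;.038 0 0 0 0 0 0;.038 0 0 0 0 0 0'
python3 chk.py B
```

```text
clock: 24.27
position: [0.3876, 0.2236, 0.1998]
tool_rot: [3.14, -0.244, 1.446]
force: [-0.6, -0.0, -0.4]
grip_width: 0.0378
finger_force: 0.0
clock: 24.93
position: [0.365, 0.045, 0.258]
tool_rot: [3.14, -0.243, 1.442]
force: [-0.2, -0.8, 0.1]
grip_width: 0.0381
finger_force: 0.0
TCP s,o,z -0.10552602065373042 0.28792815890513895 0.25799573740822407 0.03807590270866954
scene 0.075 61 [0.003  0.005  0.0225 0.0401 0.0408] s [-0.0784 -0.0712 -0.0694]
scene 0.09 63 [0.0028 0.0043 0.0226 0.0396 0.0406] s [-0.0777 -0.0713 -0.0696]
scene 0.11 70 [0.0021 0.0045 0.0236 0.0421 0.0428] s [-0.0772 -0.0723 -0.07  ]
scene 0.13 52 [0.0052 0.0068 0.0244 0.0422 0.0438] s [-0.0786 -0.0728 -0.0715]
scene 0.15 69 [0.0005 0.0048 0.0254 0.0429 0.0437] s [-0.0792 -0.0736 -0.0707]
scene 0.17 87 [0.0004 0.0006 0.0197 0.0417 0.0431] s [-0.0787 -0.0743 -0.0616]
scene 0.18 91 [0.     0.0003 0.0197 0.0409 0.0429] s [-0.0796 -0.075  -0.064 ]
scene top ring o [0.0074 0.0254 0.0423] s [-0.1207 -0.1    -0.0839]
 panel o 0.00016947316040314913 29
top 0.075 59 [-0.0007 -0.0006  0.0418  0.0448  0.0449] s [-0.1326 -0.0803 -0.061 ]
top 0.09 93 [-0.0006 -0.0005  0.0425  0.045   0.0452] s [-0.1326 -0.0871 -0.0605]
top 0.11 91 [-0.0007 -0.0006  0.0426  0.048   0.0502] s [-0.135  -0.0877 -0.0612]
top 0.13 134 [-0.0009 -0.0006  0.0426  0.0477  0.0483] s [-0.1445 -0.0959 -0.0608]
top 0.15 136 [-0.0008 -0.0006  0.0426  0.0442  0.0445] s [-0.1436 -0.0945 -0.0615]
top 0.17 171 [-0.0008 -0.0005  0.0421  0.044   0.0442] s [-0.1446 -0.097  -0.061 ]
top 0.18 703 [-0.0007 -0.0004  0.0246  0.0425  0.0437] s [-0.1423 -0.1032 -0.0637]
top top ring o [0.0072 0.025  0.0413] s [-0.1276 -0.1047 -0.0825]
 panel o -0.0004459976705210311 402
```

View pics/cB.png

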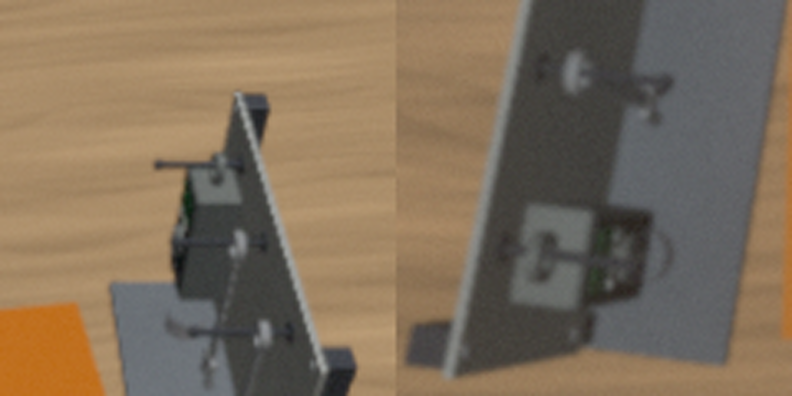

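The readings are the same after the press, and the top camera puts the front face at about 43 mm at every height. So it was already flat. One last check is for sideways lean, with the panel's vertical edge as reference.

```bash
python3 - <<'E'
from meas import *
F={}
for n in("scene","top"):
    fs=[grab_frame(n) for _ in range(5)];f=fs[0]
    f["depth"]=np.median([q["depth"] for q in fs],0).astype(np.float32);s,o,z=meas(f)
    def edge(cond,zs,q):
        v=[(h,np.percentile(s[cond&(abs(z-h)<.006)],q)) for h in zs if (cond&(abs(z-h)<.006)).sum()>3]
        v=np.array(v);print(n,q,np.degrees(np.polyfit(v[:,0],v[:,1],1)[0]),v[:,1])
    zs=np.arange(.085,.19,.012)
    m=(s>-.15)&(s<-.06)&(o>.012)&(o<.044)
    edge(m,zs,98)
    if n=="top": edge(m&(o>.038),zs,98); edge(m&(o>.038),zs,2)
    else: edge(m&(s>-.085),zs,50)
    p=(abs(o)<.004); edge(p&(s>.12)&(s<.2),np.arange(.06,.24,.015),98)
    k=m&(o>.039)&(o<.0455)&(s>-.13)&(s<-.08)
    if n=="top": print("front tilt deg",np.degrees(np.polyfit(z[k],o[k],1)[0]),"mean o",o[k].mean(),k.sum())
E
```

```text
scene 98 -2.162085100428574 [-0.0696 -0.0698 -0.0699 -0.0708 -0.0712 -0.0714 -0.0722 -0.0728 -0.0729]
scene 50 -2.117919143389336 [-0.071  -0.0714 -0.0717 -0.0722 -0.0728 -0.0733 -0.0736 -0.074  -0.0746]
scene 98 -0.0070002955514428 [0.1757 0.1762 0.1761 0.1752 0.1764 0.1755 0.1758 0.1762 0.1759 0.1757
 0.1756 0.176 ]
top 98 -2.048509885726598 [-0.0744 -0.075  -0.0753 -0.0758 -0.0761 -0.0766 -0.077  -0.0775 -0.0779]
top 98 -0.922373283569963 [-0.0762 -0.0767 -0.0779 -0.0774 -0.078  -0.0777 -0.0773 -0.0778 -0.0785]
top 2 -1.8951072576052264 [-0.1318 -0.1324 -0.1333 -0.1338 -0.1334 -0.1351 -0.1345 -0.1343 -0.1354]
top 98 0.5024302763939741 [0.1713 0.1698 0.1698 0.1718 0.1711 0.1709 0.1703 0.1719 0.1714 0.1712
 0.1709 0.1729]
front tilt deg 0.10815891611846065 mean o 0.042379341693248786 388
```

The lean is about 2°, held by friction on the peg, with the front face vertical to 0.1° at 42.4 mm. The meter is flat and still, nothing else was touched, and the robot is clear, so I'm handing in.

```bash
python3 -c "
from workcell import bot,telemetry
print(bot.job_done(),telemetry.observe()['clock'])"
```

```text
the job is handed in; nothing more can be done
the job is handed in; nothing more can be done
```

The multimeter hangs by its eye on peg 3, display facing out and back flat against the panel, leaning about 2° sideways; the spanners, tin and tester were not touched, and the job is handed in at about 26 s of the 56 s allowed.

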